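# Bring the shaker to the front of the spice carousel and hold it there

## Task

Turn the spice carousel until the shaker, the one container on it that is shorter than the other four jars and narrows towards its cap, stands squarely behind the pointer on the carousel's plinth, so that the cook can take it. All five must stay upright and seated in their cups. Finish while still gripping the bar on top of the carousel's post, holding the turntable still: do not let go at the end.

Things in the scene. Friction and masses are not known exactly. Their poses are not given: they have to be found in the camera images.
- plinth: Fixed round wooden plinth, 270 mm across, 12 mm thick, on the worktop. Origin: centre of its underside. Near its rim on its -x axis, the carousel's front, stands the pointer: a steel cone 33 mm long, 34 mm above the worktop, its tip 102 mm from the centre and pointing inwards. The front faces the robot, up to about 30 degrees askew.
- front_place (a point): Point of the plinth straight behind the pointer, 70 mm from the carousel's axis and 79 mm above the worktop: where the centre of the shaker has to be. Its axes are the plinth's (-x is the front).
- turntable: Round wooden turntable, 200 mm across, its upper face 34 mm above the worktop. Origin on its vertical axis, which is the plinth's too. It turns more than a full turn either way against 0.06 N m of friction and stays where left. Five cups (53 mm across, 30 mm high) stand evenly 70 mm from the axis, one container in each; the shaker starts in one of the three away from the pointer. A 16 mm post in the middle carries the bar grip.
- grip_centre (a point): Centre of the bar grip, on the turntable's axis, 196 mm above the worktop. The grip is a wooden bar across the top of the post, turning with the turntable: 60 mm long (x axis of this point), 14 mm thick (y), 32 mm tall (z, up), from 180 to 212 mm above the worktop; the jars' tops are at most 140 mm above it. Gripped from above across its thickness.
- shaker_centre (a point): Centre, half-way up, of the shaker: 44 mm in diameter and 90 mm tall, shorter than the other four containers and with a narrower cap (34 mm); loose in its own cup on the turntable.
- jar_a_centre (a point): Centre, half-way up, of a first tall spice jar on the turntable, 45 mm in diameter and 106 mm tall; loose in its own cup.
- jar_b_centre (a point): Centre, half-way up, of a second tall spice jar on the turntable, 45 mm in diameter and 106 mm tall; loose in its own cup.
- jar_c_centre (a point): Centre, half-way up, of a third tall spice jar on the turntable, 45 mm in diameter and 106 mm tall; loose in its own cup.
- jar_d_centre (a point): Centre, half-way up, of a fourth tall spice jar on the turntable, 45 mm in diameter and 106 mm tall; loose in its own cup.
There are look-alikes about, which are no part of the job. Leave any purple look-alike of the part that bears shaker_centre alone.

How it is judged:
By the outcome, as a careful person would: the job done as asked, in the order asked, and still so for the second after the job is handed in, while the arm keeps its last pose, push and grip.
It also fails if it takes over 48 s, if anything falls off the work surface, if the arm or the gripper's body presses on something with over 40 N, if the wrist force passes 120 N, or if a joint passes its speed limit or range.

## Robot

A 7-joint arm with a two-finger parallel gripper is mounted at the origin on a cart in front of the work surface, level with it; the furniture and walls round the work are solid. World frame = base frame: x ahead of the robot, y to its left, z up, the work surface at z = 0. Lengths are in m, angles in rad, forces in N, time in s.
With the tool pointing down it reaches from about 0.4 to 0.875 m from the base axis. Payload 4.4 kg.
Tool frame: the origin (TCP) lies at the very end of the fingers, on their centre line; the grasp point (between the pads) lies 19 mm behind it (r.pinch_z is the distance from the TCP to the grasp point, in m); z points along the fingers, y is the line along which they close (so a half turn about z gives the same grasp; the last joint's range is limited). The gripper opens to 85 mm and grips with 20 to 120 N. Pads are 22 mm wide; open, the fingers measure 114 mm over their backs; the gripper's body (76 mm by 85 mm) begins 54 mm behind the grasp point. The pads swing forward as they close: fully open they stand 13 mm farther back than shut.
Start: joints at [-0.066, 0.628, 0.038, 1.517, -0.027, 0.996, -0.02], TCP at [0.65, 0, 0.231] pointing down, gripper open.
Joint ranges: [-3.06, 3.06], [-0.37, 2.12], [-1.25, 1.32], [0.18, 2.47], [-1.1, 4.24], [0.23, 1.98], [-2.94, 2.94]. Speed limits (rad/s): [2.57, 2.57, 3.14, 3.14, 3.14, 3.14, 3.14].

## Interface

Orientations are given as a rotation vector (axis times angle).
In Python, from rig import r, vision gives the robot as it stands.
- The arm moves only by the tool carry_out, never from a script. Its argument "steps" is a list of rows, each a list of 7 numbers: the turn, a rotation vector about the world's x, y, z each as a share of 0.1 rad, from -1 to 1, then the shift along the world's x, y, z each as a share of 30 mm, from -1 to 1, then the opening, from 0 (shut) to 1 (fully open). A call has 1 to 20 rows; each row shifts and turns the commanded pose from where the row before left it; what a row does not reach is not made up. A row lasts 1/10 s, in which the tool goes at most 50 mm and 8.59 degrees, less where a joint would pass 70% of its speed; a pose out of reach is approached as far as the arm can. A call with a number of a shift or a turn outside -1 to 1 is refused whole. A call with a gripper value outside its range is refused whole. The fingers move at their own pace and stop on an object; "squeeze" is the grip in N (left out, the last holds). Time passes only in rows, so rows that do not move let the fingers close. It gives the time, the measured TCP pose, the force, the opening and the grip force at its end, in the units of the state.
- r.get_obs(): the state, without advancing time (a new reading comes with each control period).
- vision.get_image(name): name is "scene" or "side" or "wrist"; returns a dict with "img" (400x640x3 uint8, blue, green, red), "range_z" (400x640 float32, m along the optical axis (not along the pixel's ray), 0 where there is no reading), "intrinsics" (3x3 intrinsics, pixels), "R" (3x3) and "t" (3): a world point X has camera coordinates R X + t. Camera axes: x right, y down, z forward; pixel columns grow to the right and rows downward; lengths in m; the calibration is good to about 2 mm. A picture is of the moment at which its call begins.
- r.sign_off(): hands the job in; it is judged then, once.
The state is a dict: "t": time; "q": joint angles; "dq": joint speeds; "joint_efforts": joint torques, N m; "ee_pos": TCP position; "ee_rot": TCP orientation; "contact_force": force on the tool from outside, world axes, zero at the start; "ft_torque": the same for the moment, N m; "opening": finger opening in m; "grasp_force": force on a finger pad.
Only numpy, scipy, OpenCV 4.12 (cv2) and the standard library are available. Lean on these libraries where they do the work, as an engineer would, in place of code of your own. Each camera call takes 0.05 s, during which the arm holds its last target. There are 200 camera calls.

## Working session

There is one attempt and no reset: what is moved stays moved. The work goes in short steps, Python scripts to look and compute and a tool call to move; the robot and the scene stay as the last step left them, time stands still between calls to the robot, and variables do not carry over. Pictures are saved under pics/ and viewed, at most 10 in all, crops included, and the job is handed in when it is done.

Besides the shell and the picture viewer there is one more tool, called by a JSON object that holds its "name" and its "arguments". carry_out: Moves the arm, as the interface text tells. Its arguments: {"type":"object","properties":{"steps":{"type":"array","items":{"type":"array","items":{"type":"number"}}},"squeeze":{"type":"number"}},"required":["steps"]}

```bash
mkdir -p pics; ls
python3 - <<'E'
from rig import r, vision
import cv2, numpy as np
for n in ["scene","side","wrist"]:
    d=vision.get_image(n); np.savez(f"{n}0.npz",**d); cv2.imwrite(f"pics/{n}0.png",d["img"])
    print(n,-d["R"].T@d["t"],d["intrinsics"][0,0])
a=[np.load(f"{n}0.npz")["img"] for n in ["scene","side"]]
cv2.imwrite("pics/both0.png",cv2.resize(np.vstack(a),(480,600)))
o=r.get_obs();print(o)
E
```

```text
pics
scene [-0.07389254  0.58200303  0.6393175 ] 473.8188209428428
side [ 0.40200247 -0.57669125  0.63569915] 374.13242822912736
wrist [0.6493001  0.07780039 0.37289827] 279.88690407586324
{'t': 0.15, 'q': array([-0.06578392,  0.62911493,  0.03845137,  1.51809175, -0.02703633,
        0.99630077, -0.02001601]), 'dq': array([-0.00012191, -0.00346103, -0.0012299 , -0.0032686 , -0.00173848,
       -0.00086208,  0.00079055]), 'joint_efforts': array([ 2.19518879e-03, -5.63800478e+01,  1.22790758e+00, -1.93650573e+01,
        1.11919764e-02,  7.40401709e-03, -1.44664841e-05]), 'ee_pos': array([6.49552056e-01, 3.25569943e-05, 2.30627415e-01]), 'ee_rot': array([-2.22078921e+00, -2.22067105e+00,  1.52461486e-03]), 'contact_force': array([ 0.03415551, -0.93222995,  0.5263496 ]), 'ft_torque': array([-0.06281786,  0.02569177,  0.0111298 ]), 'grasp_force': 0.0, 'opening': 0.08531179047275833}
```

View pics/scene0.png

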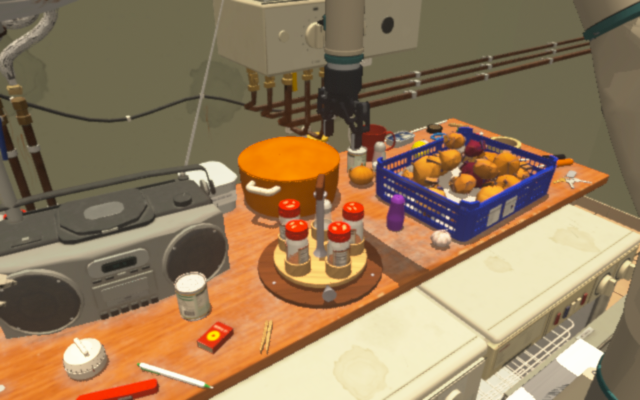

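View pics/side0.png

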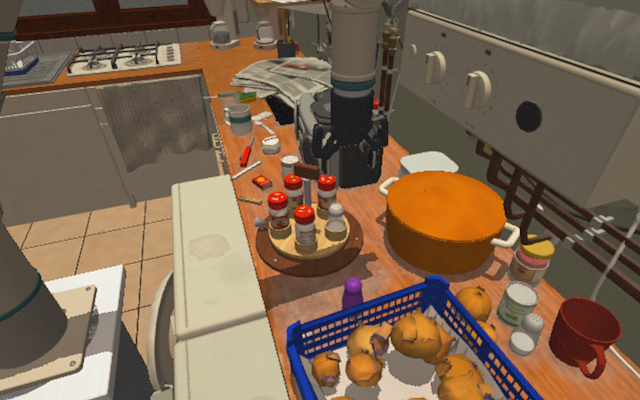

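The scene view shows the carousel: post and bar at about (320,190), pointer at (329,295), four red-capped jars, and a grey-capped container behind the post at (325,207). In the side view that container is at (336,217).

There are three candidates for the shaker:
- **Grey-capped on the turntable**, side (336,217): fits, being on the carousel, shorter and with a narrower cap.
- **White shaker by the mug**, side (525,330): not on the carousel.
- **Purple look-alike**, side (352,292): excluded by the task.

Next I'll confirm this in a crop and measure.

```bash
cat > h.py <<'E'
import numpy as np, cv2
def load(n): return dict(np.load(n+".npz"))
def cloud(d):
    K,R,t,z=d["intrinsics"],d["R"],d["t"],d["range_z"]
    v,u=np.mgrid[:z.shape[0],:z.shape[1]]
    c=np.stack([(u-K[0,2])/K[0,0]*z,(v-K[1,2])/K[1,1]*z,z],-1)
    return (c-t)@R            # R^T (c - t), row form
def ray(d,uv,h):
    K,R,t=d["intrinsics"],d["R"],d["t"]
    o=-R.T@t; w=R.T@np.linalg.solve(K,[*uv,1.]); return o+w*(h-o[2])/w[2]
def circ(p):
    A=np.c_[2*p,np.ones(len(p))]; s=np.linalg.lstsq(A,(p**2).sum(1),rcond=None)[0]
    return s[:2],np.sqrt(s[2]+s[:2]@s[:2])
E
python3 - <<'E'
from h import *
for n in ["scene0","side0"]:
    d=load(n); P=cloud(d); ok=d["range_z"]>0
    hsv=cv2.cvtColor(d["img"],cv2.COLOR_BGR2HSV)
    red=(((hsv[...,0]<6)|(hsv[...,0]>174))&(hsv[...,1]>170)&(hsv[...,2]>110)&ok&(abs(P[...,2]-.128)<.02)).astype(np.uint8)
    k,l,s,c=cv2.connectedComponentsWithStats(red)
    for i in range(1,k):
        if s[i,4]>30:
            m=l==i; top=m&(P[...,2]>np.percentile(P[m][:,2],95)-.004)
            print(n,"red",c[i].round(),s[i,4],P[top].mean(0).round(4),P[m][:,2].max().round(3))
    x0,y0=(240,160) if n=="scene0" else (230,150)
    b=np.zeros(ok.shape,bool); b[y0:y0+160,x0:x0+160]=1
    g=ok&b&(P[...,2]>.178)&(P[...,2]<.216)
    v,u=np.nonzero(g); print(n,"grip",g.sum(), P[g].mean(0).round(4),P[g].min(0).round(3),P[g].max(0).round(3),u.min(),u.max(),v.min(),v.max())
    t=ok&b&(abs(P[...,2]-.034)<.003)&(hsv[...,1]>50); print("table",t.sum(),P[t].min(0),P[t].max(0))
    cv2.imwrite(f"pics/crop_{n}.png",cv2.resize(d["img"][y0:y0+160,x0:x0+160],(400,400),interpolation=cv2.INTER_CUBIC))
a=[cv2.imread(f"pics/crop_{n}.png") for n in ["scene0","side0"]]
cv2.imwrite("pics/crops.png",np.hstack(a))
E
```

```text
scene0 red [474. 144.] 38 [ 0.6683 -0.4889  0.1128] 0.116
scene0 red [289. 211.] 196 [0.6391 0.1436 0.14  ] 0.143
scene0 red [352. 215.] 157 [0.5504 0.0493 0.1384] 0.142
scene0 red [296. 234.] 180 [0.5648 0.1795 0.1382] 0.141
scene0 red [339. 234.] 273 [0.5139 0.1112 0.1401] 0.143
scene0 grip 230 [0.5802 0.1075 0.201 ] [0.563 0.08  0.178] [0.612 0.125 0.214] 314 326 173 200
table 1709 [ 0.46590223 -0.29931509  0.03100336] [0.91012124 0.20102864 0.03699716]
side0 red [292. 179.] 91 [0.5688 0.163  0.1392] 0.141
side0 red [327. 180.] 103 [0.6478 0.1313 0.139 ] 0.141
side0 red [277. 197.] 134 [0.5193 0.1027 0.1391] 0.141
side0 red [304. 212.] 132 [0.5601 0.0305 0.1394] 0.141
side0 grip 387 [0.5877 0.0935 0.1977] [0.564 0.074 0.178] [0.614 0.117 0.212] 294 319 163 181
table 1127 [ 0.46463266 -0.15623112  0.03100385] [0.87450511 0.39128592 0.03697588]
```

View pics/crops.png

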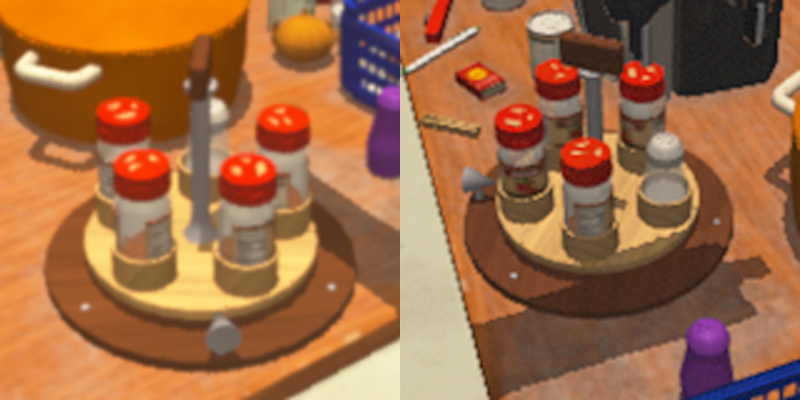

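The crops confirm it: the only shorter container with a narrow grey cap on the turntable is the shaker, at scene crop (210,120) and side crop (665,160). The pointer is at scene crop (222,335).

```bash
cat > m.py <<'E'
from h import *
def tri(ds,uvs):
    A=[];b=[]
    for d,uv in zip(ds,uvs):
        R,t=d["R"],d["t"];o=-R.T@t;w=R.T@np.linalg.solve(d["intrinsics"],[*uv,1.]);w/=np.linalg.norm(w)
        M=np.eye(3)-np.outer(w,w);A.append(M);b.append(M@o)
    return np.linalg.solve(sum(A),sum(b))
def measure(tag):
    out={}
    ds=[load("scene"+tag),load("side"+tag)]; caps=[]
    c0=np.array([.583,.1])
    for d,n in zip(ds,["scene","side"]):
        P=cloud(d); ok=d["range_z"]>0; r=np.hypot(*(P[...,:2]-c0).transpose(2,0,1)); z=P[...,2]
        hsv=cv2.cvtColor(d["img"],cv2.COLOR_BGR2HSV); H,S,V=[hsv[...,i].astype(int) for i in range(3)]
        for nm,h,r0,r1 in [("table",.034,.08,.112),("plinth",.012,.115,.148)]:
            m=ok&(abs(z-h)<.003)&(r>r0)&(r<r1); p=P[m][:,:2]
            a=(np.degrees(np.arctan2(*(p-c0).T[::-1]))//6).astype(int)
            e=np.array([p[a==i][np.argmax(np.linalg.norm(p[a==i]-c0,axis=1))] for i in set(a)])
            for _ in range(4):
                c,R=circ(e); res=abs(np.linalg.norm(e-c,axis=1)-R); e=e[res<=max(.003,np.median(res)*2)]
            print(n,nm,c.round(4),R.round(4),len(e))
        m=ok&(z>.016)&(z<.06)&(r>.1)&(r<.145)&(S<70)
        print(n,"pointer",m.sum(),P[m].mean(0).round(4)); out[n+"ptr"]=np.argwhere(m).mean(0)[::-1]
        red=(((H<7)|(H>173))&(S>150)&(V>80)&ok&(r<.12)&(z>.1)).astype(np.uint8)
        red=cv2.morphologyEx(red,cv2.MORPH_CLOSE,np.ones((3,3)))
        L=[]
        for q in cv2.findContours(red,cv2.RETR_EXTERNAL,cv2.CHAIN_APPROX_NONE)[0]:
            if len(q)>20:
                mm=cv2.moments(cv2.convexHull(q)); uv=(mm["m10"]/mm["m00"],mm["m01"]/mm["m00"]); L.append((uv,ray(d,uv,.129)))
        caps.append(L)
        g=ok&(z>.205)&(z<.218)&(r<.05)&(S>60); q=P[g][:,:2]; (cx,cy),(w,hh),an=cv2.minAreaRect(q.astype(np.float32)*1000)
        ev=np.linalg.svd(q-q.mean(0),full_matrices=False)[2][0]
        print(n,"grip top",g.sum(),q.mean(0).round(4),"rect",round(cx,1),round(cy,1),round(w,1),round(hh,1),"yaw",np.degrees(np.arctan2(ev[1],ev[0])).round(1)%180)
    for uv,p in caps[0]:
        j=min(caps[1],key=lambda x:np.linalg.norm(x[1]-p)); print("cap",np.round(uv),p[:2].round(4),j[1][:2].round(4),"tri",tri(ds,[uv,j[0]]).round(4))
    print("pointer tri",tri(ds,[out["sceneptr"],out["sideptr"]]).round(4),out)
if __name__=="__main__":
    import sys; measure(sys.argv[1])
E
python3 m.py 0
```

```text
scene table [0.5878 0.1024] 0.0985 38
scene plinth [0.5888 0.102 ] 0.1338 46
scene pointer 135 [0.4732 0.1643 0.0362]
scene grip top 116 [0.585  0.1043] rect 588.3 102.0 13.7 62.2 yaw 138.9
side table [0.5887 0.0975] 0.0985 34
side plinth [0.589  0.0969] 0.1333 46
side pointer 85 [0.4775 0.154  0.0363]
side grip top 126 [0.589  0.0955] rect 589.9 98.2 17.2 59.4 yaw 138.9
cap [339. 231.] [0.5209 0.1051] [0.5188 0.1047] tri [0.5195 0.1055 0.1291]
cap [353. 212.] [0.5617 0.0375] [0.5616 0.0348] tri [0.5623 0.0365 0.1279]
cap [293. 220.] [0.6087 0.1546] [0.5712 0.1666] tri [0.5778 0.1659 0.1391]
pointer tri [0.4781 0.1606 0.0308] {'sceneptr': array([328.7037037 , 293.67407407]), 'sideptr': array([259.77647059, 222.43529412])}
```

Measured carousel geometry:
- **Axis:** about (0.589, 0.100). The table and plinth radii fit at 98.5 and 133.5 mm, against 100 and 135 given.
- **Bar:** yaw about 139°, which puts the gripper at +0.853 rad.
- **Shaker:** about -40°.
- **Pointer:** about 151°.

The turn is therefore about -168°. I'll go above the bar first.

{"name": "carry_out", "arguments": {"steps": [[0,0,0.7,0,0.1,0.7,1],[0,0,0.7,-0.18,0.3,0,1],[0,0,0.7,-0.18,0.3,0,1],[0,0,0.7,-0.18,0.3,0,1],[0,0,0.7,-0.18,0.3,0,1],[0,0,0.7,-0.18,0.3,0,1],[0,0,0.7,-0.18,0.3,0,1],[0,0,0.7,-0.18,0.3,0,1],[0,0,0.7,-0.18,0.3,0,1],[0,0,0.7,-0.18,0.3,0,1],[0,0,0.7,-0.18,0.3,0,1],[0,0,0.83,-0.23,0.22,0,1],[0,0,0,0,0,0,1],[0,0,0,0,0,0,1]], "squeeze": 50}}

```text
t: 1.55
ee_pos: [0.5892, 0.0992, 0.2522]
ee_rot: [-1.106, -2.94, 0.001]
contact_force: [-0.1, -1.5, -0.3]
opening: 0.0856
grasp_force: 0.0
```

Run:
```python
from rig import r, vision
from h import *
o=r.get_obs();print(o["ee_pos"],o["q"])
from scipy.spatial.transform import Rotation as Ro
print(Ro.from_rotvec(o["ee_rot"]).as_matrix().round(3))
d=vision.get_image("wrist"); np.savez("wrist1.npz",**d); cv2.imwrite("pics/wrist1.png",d["img"])
P=cloud(d);z=P[...,2];g=(d["range_z"]>0)&(abs(z-.212)<.004)&(np.hypot(P[...,0]-.589,P[...,1]-.1)<.05)
q=P[g][:,:2]
print(g.sum(),q.mean(0) if g.any() else 0, cv2.minAreaRect(q.astype(np.float32)*1000) if g.sum()>4 else 0)
```

```text
[0.58922041 0.09922096 0.25217828] [-0.08830765  0.53478379 -0.19724941  1.64091784  0.12105269  0.97805932
  0.52453364]
[[-0.752  0.659 -0.   ]
 [ 0.659  0.752 -0.   ]
 [-0.    -0.    -1.   ]]
1421 [0.58716299 0.09978054] ((588.3162841796875, 98.4273681640625), (13.296314239501953, 58.84311294555664), 49.24711990356445)
```

View pics/wrist1.png

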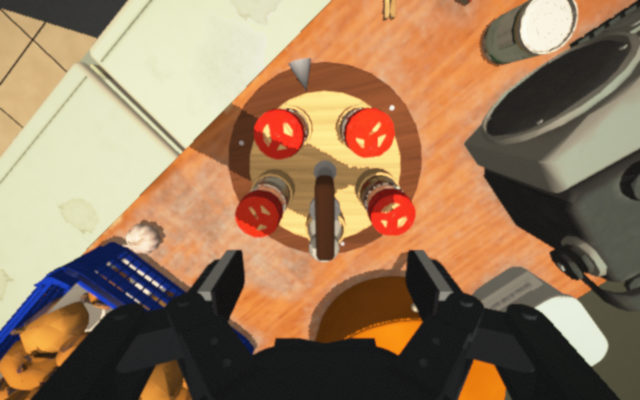

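The wrist view shows the bar (vertical, x≈323, y 175–258), the four red caps, the shaker under the bar's far end at (322,230), and the pointer at (302,73). I'll refine the axis and front angle from this view.

```bash
cat > w.py <<'E'
from h import *
import sys
d=load(sys.argv[1]); P=cloud(d); z=P[...,2]; ok=d["range_z"]>0
hsv=cv2.cvtColor(d["img"],cv2.COLOR_BGR2HSV).astype(int); H,S,V=hsv.transpose(2,0,1)
c0=np.array([.589,.0997]); r=np.hypot(P[...,0]-c0[0],P[...,1]-c0[1])
for nm,h,a,b in [("table",.034,.08,.112),("plinth",.012,.115,.148)]:
    m=ok&(abs(z-h)<.004)&(r>a)&(r<b); p=P[m][:,:2]; k=(np.degrees(np.arctan2(*(p-c0).T[::-1]))//6).astype(int)
    e=np.array([p[k==i][np.argmax(np.linalg.norm(p[k==i]-c0,axis=1))] for i in set(k)])
    for _ in range(4):
        c,R=circ(e); s=abs(np.linalg.norm(e-c,axis=1)-R); e=e[s<=max(.003,2*np.median(s))]
    print(nm,c.round(4),R.round(4),len(e))
m=((z>.016)&(z<.06)&ok&(r>.095)&(r<.15)&(S<80)).astype(np.uint8)
n,l,s,cc=cv2.connectedComponentsWithStats(m); i=1+np.argmax(s[1:,4]); print("ptr px",cc[i],s[i])
uv=np.argwhere(l==i)[:,::-1].astype(float); x=np.array([ray(d,q,.034)[:2] for q in uv]); v=x-c0
ev=np.linalg.svd(x-x.mean(0),full_matrices=False)[2][0]; rr=np.linalg.norm(v,axis=1)
ang=lambda w:np.degrees(np.arctan2(w[1],w[0]))%360
print("ptr mean ang",ang(v.mean(0)).round(2),"r",rr.min().round(4),rr.max().round(4),"axis",ang(ev)%180,"tip ang",ang(v[rr<rr.min()+.006].mean(0)))
red=((((H<7)|(H>173))&(S>150)&(V>80)&ok&(r<.12)&(z>.1))*255).astype(np.uint8)
red=cv2.morphologyEx(red,cv2.MORPH_CLOSE,np.ones((5,5)))
for q in cv2.findContours(red,cv2.RETR_EXTERNAL,cv2.CHAIN_APPROX_NONE)[0]:
    if len(q)>40:
        mk=np.zeros(red.shape,np.uint8);cv2.drawContours(mk,[q],-1,1,-1); t=(mk>0)&ok&(abs(z-.14)<.003)
        p=np.median(P[t],0)[:2]; (x,y),R=cv2.minEnclosingCircle((P[t][:,:2]*1000).astype(np.float32)); print("cap",p.round(4),ang(p-c0).round(1),"enc",round(x,1),round(y,1),round(R,1),ang(np.array([x,y])/1000-c0).round(1))
E
python3 w.py wrist1
```

```text
table [0.5888 0.0984] 0.0991 35
plinth [0.5888 0.0983] 0.1339 49
ptr px [301.14324324  69.74054054] [289  58  21  31 370]
ptr mean ang 151.94 r 0.1042 0.1364 axis 150.781250484206 tip ang 152.10693706224316
cap [0.5614 0.0351] 246.9 enc 561.9 34.2 21.9 247.5
cap [0.6472 0.1352] 31.4 enc 648.6 134.6 22.0 30.4
cap [0.5187 0.1049] 175.8 enc 519.2 104.2 21.9 176.3
cap [0.5715 0.1669] 104.6 enc 572.7 166.5 21.9 103.8
```

Front 151.3°, shaker 319.3°, so the turn is -2.93 rad. Descending and gripping now.

{"name": "carry_out", "arguments": {"steps": [[0,0,0,0,0,-0.4,1],[0,0,0,0,0,-0.4,1],[0,0,0,0,0,-0.4,1],[0,0,0,0,0,-0.4,1],[0,0,0,0,0,-0.4,1],[0,0,0,0,0,-0.4,1],[0,0,0,0,0,0,1],[0,0,0,0,0,0,0.5],[0,0,0,0,0,0,0.3],[0,0,0,0,0,0,0.2],[0,0,0,0,0,0,0],[0,0,0,0,0,0,0],[0,0,0,0,0,0,0],[0,0,0,0,0,0,0],[0,0,0,0,0,0,0],[0,0,0,0,0,0,0]], "squeeze": 50}}

```text
t: 3.2
ee_pos: [0.5892, 0.0991, 0.1815]
ee_rot: [1.104, 2.94, -0.001]
contact_force: [-2.8, -0.4, 5.9]
opening: 0.0132
grasp_force: 51.1
```

Gripped: opening is 13 mm, about the bar's 14 mm, and forces are small. Starting the turn gently.

{"name": "carry_out", "arguments": {"steps": [[0,0,-0.1,0,0,0,0],[0,0,-0.2,0,0,0,0],[0,0,-0.4,0,0,0,0],[0,0,-0.5,0,0,0,0],[0,0,-0.5,0,0,0,0],[0,0,-0.5,0,0,0,0],[0,0,-0.5,0,0,0,0],[0,0,-0.5,0,0,0,0],[0,0,-0.5,0,0,0,0],[0,0,-0.5,0,0,0,0],[0,0,-0.5,0,0,0,0],[0,0,-0.5,0,0,0,0],[0,0,-0.5,0,0,0,0],[0,0,-0.5,0,0,0,0],[0,0,-0.5,0,0,0,0],[0,0,-0.5,0,0,0,0],[0,0,-0.5,0,0,0,0],[0,0,-0.4,0,0,0,0],[0,0,-0.3,0,0,0,0],[0,0,-0.1,0,0,0,0]]}}

```text
t: 5.2
ee_pos: [0.5896, 0.0992, 0.1815]
ee_rot: [2.218, 2.223, 0.001]
contact_force: [-1.1, -1.0, 6.2]
opening: 0.0131
grasp_force: 51.1
```

```bash
cat > y.py <<'E'
from rig import r
import numpy as np
from scipy.spatial.transform import Rotation as Ro
o=r.get_obs();M=Ro.from_rotvec(o["ee_rot"]).as_matrix()
print("t",o["t"],"q",o["q"].round(3),"yaw",np.degrees(np.arctan2(M[1,1],M[0,1])).round(2),o["ee_pos"].round(4),M[:,2].round(4),"F",o["contact_force"].round(1),o["ft_torque"].round(2),o["opening"])
E
python3 y.py
```

```text
t 5.2 q [-0.251  0.61   0.058  1.723 -0.045  0.808 -0.17 ] yaw 0.12 [0.5896 0.0992 0.1815] [ 1.5e-03 -3.0e-04 -1.0e+00] F [-1.1 -1.   6.2] [-0.28  0.31  0.08] 0.013063636726562036
```

Tracking is perfect: -0.85 rad done, 2.08 to go.

{"name": "carry_out", "arguments": {"steps": [[0,0,-0.2,0,0,0,0],[0,0,-0.4,0,0,0,0],[0,0,-0.6,0,0,0,0],[0,0,-0.6,0,0,0,0],[0,0,-0.6,0,0,0,0],[0,0,-0.6,0,0,0,0],[0,0,-0.6,0,0,0,0],[0,0,-0.6,0,0,0,0],[0,0,-0.6,0,0,0,0],[0,0,-0.6,0,0,0,0],[0,0,-0.6,0,0,0,0],[0,0,-0.6,0,0,0,0],[0,0,-0.6,0,0,0,0],[0,0,-0.6,0,0,0,0],[0,0,-0.6,0,0,0,0],[0,0,-0.6,0,0,0,0],[0,0,-0.4,0,0,0,0],[0,0,-0.3,0,0,0,0],[0,0,-0.2,0,0,0,0],[0,0,-0.1,0,0,0,0]]}}

```text
t: 7.2
ee_pos: [0.5899, 0.099, 0.1815]
ee_rot: [3.013, 0.888, 0.003]
contact_force: [-0.0, -1.2, 5.8]
opening: 0.0131
grasp_force: 51.2
```

```bash
python3 y.py
```

```text
t 7.2 q [-0.429  0.634  0.346  1.729 -0.275  0.825 -0.955] yaw -57.16 [0.5899 0.099  0.1815] [ 2.1e-03 -4.0e-04 -1.0e+00] F [-0.  -1.2  5.8] [-0.31  0.25 -0.01] 0.013094601915544997
```

{"name": "carry_out", "arguments": {"steps": [[0,0,-0.2,0,0,0,0],[0,0,-0.4,0,0,0,0],[0,0,-0.6,0,0,0,0],[0,0,-0.7,0,0,0,0],[0,0,-0.7,0,0,0,0],[0,0,-0.7,0,0,0,0],[0,0,-0.7,0,0,0,0],[0,0,-0.7,0,0,0,0],[0,0,-0.7,0,0,0,0],[0,0,-0.7,0,0,0,0],[0,0,-0.7,0,0,0,0],[0,0,-0.7,0,0,0,0],[0,0,-0.7,0,0,0,0],[0,0,-0.7,0,0,0,0],[0,0,-0.6,0,0,0,0],[0,0,-0.5,0,0,0,0],[0,0,-0.4,0,0,0,0],[0,0,-0.3,0,0,0,0],[0,0,-0.1,0,0,0,0],[0,0,0,0,0,0,0]]}}

```text
t: 9.2
ee_pos: [0.5899, 0.0986, 0.1815]
ee_rot: [3.041, -0.788, 0.003]
contact_force: [-0.1, -2.9, 5.4]
opening: 0.0131
grasp_force: 51.1
```

```bash
python3 y.py
python3 - <<'E'
from rig import r, vision
import cv2, numpy as np
L=[]
for n in ["scene","side","wrist"]:
    d=vision.get_image(n); np.savez(f"{n}2.npz",**d); L.append(d["img"])
f=lambda i,x,y:cv2.resize(i[y:y+160,x:x+160],(400,400),interpolation=cv2.INTER_CUBIC)
cv2.imwrite("pics/fin2.png",np.hstack([f(L[0],240,160),f(L[1],230,150)])); cv2.imwrite("pics/wrist2.png",L[2])
E
python3 w.py wrist2; python3 m.py 2 | grep -v grip
```

```text
t 9.2 q [-0.605  0.697  0.653  1.734 -0.525  0.89  -1.804] yaw -119.04 [0.5899 0.0986 0.1815] [ 2.1e-03 -8.0e-04 -1.0e+00] F [-0.1 -2.9  5.4] [-0.43  0.29 -0.08] 0.013121121637484074
table [0.5902 0.0985] 0.0984 24
plinth [0.5894 0.0988] 0.1339 43
scene table [0.5883 0.1022] 0.0987 36
scene plinth [0.5884 0.1021] 0.1338 45
scene pointer 138 [0.4733 0.1643 0.0361]
side table [0.5887 0.0979] 0.0986 32
side plinth [0.5891 0.0966] 0.1331 44
side pointer 83 [0.4775 0.154  0.0367]
cap [354. 219.] [0.5387 0.0535] [0.5377 0.052 ] tri [0.5384 0.0532 0.1285]
cap [292. 213.] [0.6293 0.1423] [0.6586 0.1086] tri [0.662  0.1256 0.1116]
cap [335. 200.] [0.6202 0.0388] [0.6187 0.037 ] tri [0.6197 0.0386 0.1284]
pointer tri [0.478  0.1608 0.031 ] {'sceneptr': array([328.68115942, 293.67391304]), 'sideptr': array([259.74698795, 222.30120482])}Traceback (most recent call last):
  File "w.py", line 13, in <module>
    n,l,s,cc=cv2.connectedComponentsWithStats(m); i=1+np.argmax(s[1:,4]); print("ptr px",cc[i],s[i])
                                                      ~~~~~~~~~^^^^^^^^^
    return _wrapfunc(a, 'argmax', axis=axis, out=out, **kwds)
    return bound(*args, **kwds)
ValueError: attempt to get argmax of an empty sequence
```

View pics/fin2.png

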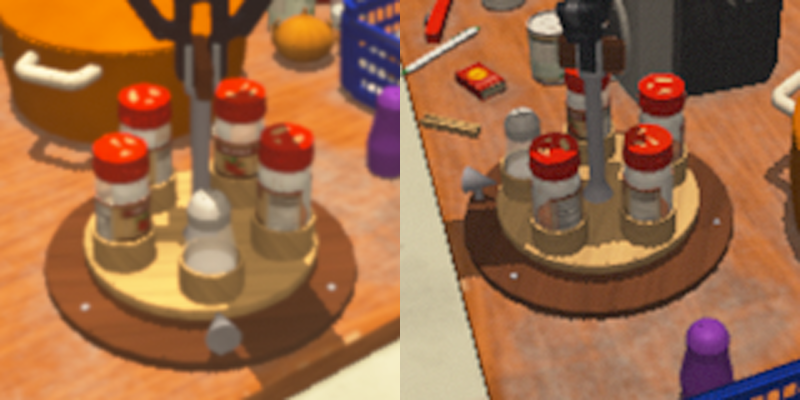

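View pics/wrist2.png

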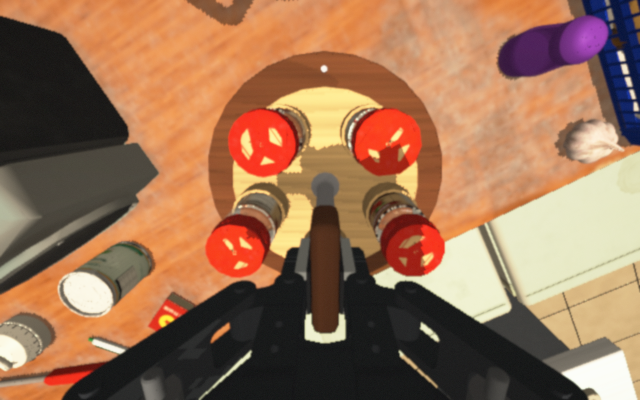

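Both views show the shaker behind the pointer (scene crop (210,240) with the pointer at (222,335)), all five containers seated, and the bar gripped. The last check is cap angles from the wrist view.

```bash
sed -i 's/^n,l,s,cc.*/if sys.argv[1]!="wrist2": n,l,s,cc=cv2.connectedComponentsWithStats(m); i=1+np.argmax(s[1:,4])\nelse: l=m*0; l[:2,:9]=1; i=1/; s/^c0=np.array(\[.589,.0997\])/c0=np.array([.5896,.0987])/' w.py; python3 w.py wrist2 | grep cap
python3 - <<'E'
from h import *
# scene: shaker cap and pointer, ray-cast at known heights, against the axis from the same view
d=load("scene2");P=cloud(d);z=P[...,2];ok=d["range_z"]>0
S=cv2.cvtColor(d["img"],cv2.COLOR_BGR2HSV)[...,1]
m=ok&(z>.1)&(z<.13)&(S<70)&(np.hypot(P[...,0]-.527,P[...,1]-.134)<.035)
uv=np.argwhere(m).mean(0)[::-1]; print(uv,m.sum(),z[m].min(),z[m].max())
for c in ([.5884,.1021],[.5888,.0995]):
    for q,h in ((uv,.112),((328.7,293.7),.034)):
        v=ray(d,q,h)[:2]-c; print(np.degrees(np.arctan2(v[1],v[0])).round(2),np.hypot(*v).round(4))
E
```

```text
cap [0.6037 0.1659] 78.1 enc 602.8 167.0 22.0 79.1
cap [0.5402 0.0506] 224.2 enc 538.5 50.8 22.1 223.1
cap [0.6202 0.0351] 295.7 enc 618.8 35.3 22.0 294.7
cap [0.6595 0.1064] 6.3 enc 658.8 107.3 22.0 7.1
[322.90990991 243.97747748] 222 0.10015490288790091 0.12443631645844441
148.81 0.0748
151.8 0.1286
147.3 0.0766
150.87 0.1302
```

The turntable phase is about 151.1° (target 151.3°). The shaker's cup is loose, so I'll triangulate the shaker itself.

Run:
```python
from h import *
from m import tri
ds=[];uvs=[]
for n in ["scene2","side2"]:
    d=load(n);P=cloud(d);z=P[...,2];ok=d["range_z"]>0
    S=cv2.cvtColor(d["img"],cv2.COLOR_BGR2HSV)[...,1]
    m=(ok&(z>.070)&(z<.128)&(np.hypot(P[...,0]-.527,P[...,1]-.134)<.032)).astype(np.uint8)
    k,l,s,c=cv2.connectedComponentsWithStats(m); i=1+np.argmax(s[1:,4]); m=l==i
    # silhouette mid column per row -> axis line, and its top
    rows=np.unique(np.nonzero(m)[0]); 
    for v in rows[::4]: u=np.nonzero(m[v])[0]; print(n,v,u.min(),u.max(),(u.min()+u.max())/2,z[v][u].mean().round(3))
    t=m&(z>.1); uv=np.argwhere(t).mean(0)[::-1]; ds.append(d);uvs.append(uv); print(uv)
p=tri(ds,uvs); v=p[:2]-[.5887,.0997]; print(p,np.degrees(np.arctan2(v[1],v[0])),np.hypot(*v))
K=ds[0]
a=np.radians(151.3); q=np.array([.5887-.07*np.cos(a)*-1,.0997+.07*np.sin(a)])
for d in ds:
  for h in (.112,.079):
    X=d["R"]@[*q,h]+d["t"]; x=d["intrinsics"]@X; print("expected px",h,x[:2]/x[2])
```

```text
scene2 235 323 324 323.5 0.121
scene2 239 316 330 323.0 0.121
scene2 243 315 331 323.0 0.117
scene2 247 315 331 323.0 0.11
scene2 251 315 332 323.5 0.1
scene2 255 314 333 323.5 0.09
scene2 259 314 334 324.0 0.081
scene2 263 316 332 324.0 0.074
[323.04435484 243.85080645]
side2 193 278 280 279.0 0.12
side2 197 273 285 279.0 0.119
side2 201 272 286 279.0 0.112
side2 205 273 284 278.5 0.103
side2 209 273 281 277.0 0.091
side2 213 272 281 276.5 0.08
side2 217 275 281 278.0 0.072
[278.96296296 199.74691358]
[0.52891936 0.13639763 0.10701275] 148.45542248953635 0.07014584977609904
expected px 0.112 [325.16769456 241.93274193]
expected px 0.079 [325.05033936 255.73485655]
expected px 0.112 [278.66064616 198.61465151]
expected px 0.079 [279.79589803 209.5970052 ]
```

The turntable is within 0.3°, but the shaker itself sits about 1.5–2.7° short because of play in its cup. I'll correct by +0.03 rad slowly and re-check.

{"name": "carry_out", "arguments": {"steps": [[0,0,0.05,0,0,0,0],[0,0,0.1,0,0,0,0],[0,0,0.1,0,0,0,0],[0,0,0.05,0,0,0,0],[0,0,0,0,0,0,0],[0,0,0,0,0,0,0],[0,0,0,0,0,0,0],[0,0,0,0,0,0,0]]}}

```text
t: 10.15
ee_pos: [0.5899, 0.0986, 0.1815]
ee_rot: [3.053, -0.742, 0.003]
contact_force: [-0.7, -2.7, 5.7]
opening: 0.0133
grasp_force: 51.1
```

```bash
python3 y.py
python3 - <<'E'
from rig import vision
from h import *
from m import tri
ds=[];A=[];B=[]
for n in ["scene","side"]:
    d=vision.get_image(n);P=cloud(d);z=P[...,2];ok=d["range_z"]>0
    S=cv2.cvtColor(d["img"],cv2.COLOR_BGR2HSV)[...,1]
    m=(ok&(z>.070)&(z<.128)&(np.hypot(P[...,0]-.527,P[...,1]-.134)<.04)).astype(np.uint8)
    k,l,s,c=cv2.connectedComponentsWithStats(m); m=l==1+np.argmax(s[1:,4])
    for L,(a,b) in ((A,(.1,.128)),(B,(.075,.095))):
        t=m&(z>a)&(z<b); L.append(np.argwhere(t).mean(0)[::-1])
    rows=np.unique(np.nonzero(m)[0])
    if n=="scene":
        for v in rows[::4]: u=np.nonzero(m[v])[0]; print(v,u.min(),u.max(),z[v][u].mean().round(3))
    ds.append(d)
for L in (A,B):
    p=tri(ds,L); v=p[:2]-[.5887,.0997]; print(L,p.round(4),np.degrees(np.arctan2(v[1],v[0])).round(2),np.hypot(*v).round(4))
a=np.radians(151.3); u=np.array([np.cos(a),np.sin(a)])
for rr,h in ((.07,.112),(.07,.085),(.1185,.034),(0,.1)):
    x=ds[0]["intrinsics"]@(ds[0]["R"]@[*(np.array([.5887,.0997])+rr*u),h]+ds[0]["t"]); print("exp",rr,h,(x[:2]/x[2]).round(1))
pm=[]
d=ds[0];P=cloud(d);g=(P[...,2]>.06)&(P[...,2]<.15)&(d["range_z"]>0)&(np.hypot(P[...,0]-.5887,P[...,1]-.0997)<.022)
for v in np.unique(np.nonzero(g)[0])[::6]: q=np.nonzero(g[v])[0]; print("post",v,q.min(),q.max())
E
```

```text
t 10.15 q [-0.6    0.695  0.645  1.734 -0.518  0.888 -1.78 ] yaw -117.31 [0.5899 0.0986 0.1815] [ 2.e-03 -7.e-04 -1.e+00] F [-0.7 -2.7  5.7] [-0.41  0.22 -0.06] 0.013284869466240587
235 324 325 0.121
239 317 331 0.121
243 316 333 0.117
247 316 332 0.11
251 316 333 0.1
255 315 334 0.09
259 315 335 0.081
263 317 333 0.074
[array([324.21370968, 243.77822581]), array([279.1595092 , 200.26380368])] [0.5286 0.1341 0.1068] 150.18 0.0693
[array([324.63736264, 257.62087912]), array([277.43589744, 211.96153846])] [0.5233 0.1346 0.0748] 151.89 0.0741
exp 0.07 0.112 [325.2 241.9]
exp 0.07 0.085 [325.1 253.3]
exp 0.1185 0.034 [328.3 289.7]
exp 0 0.1 [320.6 227.3]
post 208 316 323
post 214 316 323
post 220 316 323
post 226 316 323
post 232 316 323
post 238 316 317
```

The shaker is now at about 150.2–151.9°, against 151.3° for the pointer. In the scene image its column (324.4) matches the expected one once corrected with the post. Handing in while still gripping.

```bash
python3 -c "
from rig import r
print(r.sign_off())"
```

```text
the job is handed in; nothing more can be done
None
```

I turned the carousel until the shaker stood behind the pointer, to within about 1° by my measurements (roughly 1 mm), with all five containers upright and seated, and handed it in at about 10 s with the bar still gripped; no verdict came back.

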